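# Slide the bench pin home and latch it

## Task

At the jeweller's bench, push the wooden bench pin along its blue holder with a fingertip on its square steel-plated end until you feel it drop down into the locating notches. Then push the brass latch round by its red knob until it lies square across the board. Never pick the board up off its rails, leave the jar, the hammer and the cup alone, and finish with the hand clear.

Things in the scene. Friction and masses are not known exactly. Their poses are not given: they have to be found in the camera images.
- holder: Blue steel base 245 x 108 x 14 mm, fixed to the bench, x -145 to +100 mm. Origin: on the bench, under the seated board's centre. x: slide direction (push the board to +x), y: towards the latch post, z up. Two aluminium side guides keep the board straight: inner faces y +-36.5 mm, 8 thick, top 36 mm above the bench, x -70 to +95 mm.
- notch (a point): Point on the holder, 22 mm above the bench, where the board's origin lies when seated; axes as the holder. Three steel runner strips on the base (tops at 20 mm): middle one 26 mm wide, outer ones 14 mm wide at y +-24 mm. The notches are gaps in them, 15 mm long and 6 mm deep: middle strip at x -45 mm, outer strips at x +45 mm from here.
- board: Loose wooden bench pin 140 x 70 x 18 mm, 0.25 to 0.5 kg; front (+x) split in two prongs, a thin steel plate on top near the flat back (-x) end. Origin: centre of the wood's underside. Under it three feet 10 mm long, 8 mm deep: x -45 y 0; x +45 y +-24 mm. Starts riding on the strips (origin 28 mm above the bench), 35 to 75 mm short of the notches.
- board_back (a point): Centre of the board's flat back face (70 mm behind its origin): push here with 1 to 2 N, tip about 30 mm above the bench so that the board does not tip. At the notches all feet fall in at once: the board sinks 6 mm (top from 46 to 40 mm above the bench) and resists (5 N or more).
- latch (a joint): Angle (rad) of the brass turn latch on its post. 0: points 30 degrees outward of the holder's +x; grows clockwise from above; 0.52: along +x, beside the rails; 2.09: square across the board (to the holder's -y); stop at 2.15. Stays where left (about 1 N at the knob); starts at 0 to 0.5. Bar 14 x 12 mm, underside 42 mm above the bench: it clears only a seated board.
- latch_knob (a point): Middle of the latch's upright red knob (14 mm diameter, 54 to 89 mm above the bench); this point is 72 mm above the bench and travels with the latch, 56 mm from its hinge axis, which stands at x -25, y +52 mm in the holder's frame.
- polish_jar: Bystander: amber jar with a black cap, 44 mm diameter, 60 mm high, loose, on the holder's -y side. Origin: centre of its foot.
- hammer: Bystander: loose hammer lying on the bench on the holder's +y side, 200 mm long along its x.
- bit_cup: Bystander: steel cup, 52 mm diameter, 45 mm high, loose, on the holder's -y side. Origin: centre of its foot.
Things that resemble listed ones, but are neither listed nor needed, are in the scene too. Leave any green or turquoise look-alike of the board alone.

How it is judged (in metres and radians):
On the way, in this order (a step that is already met when the one before it is completed fails the run):
1. the board has dropped into its notches, the latch still open (x of board in the frame of notch between -0.006 and 0.006 m and z of board in the frame of notch between -0.003 and 0.002 m and y of board in the frame of notch between -0.004 and 0.004 m and angle between the z axis of board and the z axis of holder, either way round below 0.04 rad and value of joint latch below 1 rad), for 0.2 s.
2. the latch lies across the seated board (x of board in the frame of notch between -0.006 and 0.006 m and z of board in the frame of notch between -0.003 and 0.002 m and y of board in the frame of notch between -0.004 and 0.004 m and angle between the z axis of board and the z axis of holder, either way round below 0.04 rad and value of joint latch above 1.85 rad), for 0.2 s.
At the end, for the whole second after the job is handed in: The board sits in its notches (within 6 mm along the rails and 4 mm across, sunk to within 2 mm, flat within 0.04 rad), the latch is across it (joint above 1.85 rad), and everything is at rest (all of step 2 and linear speed of board below 0.01 m/s and velocity of joint latch between -0.05 and 0.05 rad/s); the robot touches nothing.
It fails at once if the board is lifted off its rails (12 mm or more above where it rides) (z of board in the frame of holder above 0.04 m).
It fails at once if the board has left the holder (x of board in the frame of holder below -0.12 m or x of board in the frame of holder above 0.06 m or z of board in the frame of holder below 0.01 m).
It fails at once if the polish jar is disturbed (moved 15 mm or more) (distance of polish_jar from where it was at the start of the episode above 0.015 m).
It fails at once if the hammer is disturbed (moved 15 mm or more) (distance of hammer from where it was at the start of the episode above 0.015 m).
It fails at once if the bit cup is disturbed (moved 15 mm or more) (distance of bit_cup from where it was at the start of the episode above 0.015 m).
It also fails if it takes over 51 s, if anything falls off the work surface, if the arm or the gripper's body presses on something with over 40 N, if the wrist force passes 120 N, or if a joint passes its speed limit or range.

## Robot

A 6-joint arm with a two-finger parallel gripper is mounted at the origin on the work surface. World frame = base frame: x ahead of the robot, y to its left, z up, the work surface at z = 0. Lengths are in mm, angles in rad, forces in N, time in s.
With the tool pointing down it reaches from about 425 to 1125 mm from the base axis. Payload 14.9 kg.
Tool frame: the origin (TCP) lies on the centre line of the jaws, within the pads' length; the fingertips stand 8 mm ahead of it and the grasp point (between the pads) lies 11 mm behind it (bot.finger_overhang is the z of the fingertips in the tool frame, in mm); z points along the fingers, x is the direction in which the jaws open and shut, and the axes are right-handed (so a half turn about z gives the same grasp; the last joint's range is limited). The gripper opens to 91 mm and grips with 3 to 60 N. Pads are 32 mm wide; open, the fingers measure 118 mm over their backs; the gripper's body (76 mm by 178 mm) begins 60 mm behind the grasp point.
Start: joints at [1.19, 0.379, 1.734, -0, 1.028, -0.033], TCP at [238.589, 658.098, 221.932] pointing down, gripper open.
Joint ranges: [-2.77, 2.77], [-0.74, 2.19], [0, 2.66], [-1.06, 4.2], [0.31, 2.87], [-3.08, 3.08]. Speed limits (rad/s): [1.89, 1.89, 2.39, 3.14, 3.14, 3.14].

## Interface

Orientations are given as a unit quaternion [w, x, y, z].
In Python, from plant import bot, get_image, camera_info, spotter gives the robot as it stands. Calls block until the motion is done:
- bot.goto(position, orientation): joint-space move of the TCP to a pose.
- bot.servo_line(position, rot=None, v=150, threshold=None): straight line of the TCP; rot=None keeps the orientation; v is the mean speed in mm/s. With threshold (N) it stops when the force on the tool has changed by that much, and returns True; else False.
- bot.goto_joints(angles): joint-space move.
- bot.set_gripper(opening): finger opening in mm; the grip force is fixed at half the most; returns when the fingers have stopped.
- bot.dwell(seconds).
- bot.ik(position, orientation): joint angles nearest the present ones, or None.
- get_image(name): name is "scene" or "top"; returns (picture, depth): 420x560x3 uint8, red, green, blue; 420x560 float32, mm along the optical axis (not along the pixel's ray), 0 where there is no reading.
- camera_info(name): a dict with "vfov" (degrees; the focal length in pixels is half the picture's height over the tangent of half this angle, whatever the lens; pixels are square), "cx", "cy" (the principal point, pixels), "dist" ([k1, k2, p1, p2, k3] as OpenCV has them; the pictures are not rectified), "cam_to_world" (4x4, takes a point from camera to world coordinates). Camera axes: x right, y up, looking along -z (the intrinsics and any distortion apply to the point x, -y, -z); pixel columns grow to the right and rows downward; lengths in mm; the calibration is good to about 2 mm. A picture is of the moment at which its call begins. camera_info takes no time and is no camera call.
A pose or a line that the arm cannot do raises bot.PlanningError and nothing moves.
- bot.finish_job(): hands the job in, once; it reports no verdict.
Trained networks look in the newest picture that a camera, given by its name, has taken for a name from the list of things; names that differ only in an ending like _2 or _b are one class to them, and where a whole thing is asked for, a point or a joint stands for the part that bears it (a point fixed in the world has none). Each returns a list of dicts, best first, with "p" (0 to 1); they miss things now and then, are a little off and sometimes report something else, mostly with a low value. They report only what shows in the picture. A call takes as long as a camera call. They do not tell look-alikes from the thing itself.
- spotter.search_frame(camera, label): "rect" ([left, top, right, bottom] in pixels, round what is visible of it).
- spotter.trace(camera, label): "mask" (420x560 bool, what is visible of it) and "rect" ([left, top, right, bottom] in pixels, round what is visible of it).
- spotter.tip_of(camera, label): "pixel" ([column, row] in pixels: a listed point, or the origin of a listed thing).
Readings, each from a call of its own:
- bot.read_time(): time.
- bot.read_joint_pos(): joint angles.
- bot.read_qd(): joint speeds.
- bot.read_tau(): joint torques, N m.
- bot.read_tcp_pos(): TCP position.
- bot.read_ee_rot(): TCP orientation.
- bot.read_force(): force on the tool from outside, world axes, zero at the start.
- bot.read_ft_torque(): the same for the moment, N m.
- bot.read_grip_width(): finger opening in mm.
Only numpy, scipy, OpenCV 4.12 (cv2) and the standard library are available. Lean on these libraries where they do the work, as an engineer would, in place of code of your own. Each camera call takes 0.05 s, during which the arm holds its last target.

## Working session

There is one attempt and no reset: what is moved stays moved. The work goes in short steps, each a Python script; the robot and the scene stay as the last script left them, time stands still between calls to the robot, and variables do not carry over. Pictures are saved under pics/ and viewed, and the job is handed in when it is done.

```bash
ls; mkdir -p pics
cat > h.py <<'E'
import numpy as np, cv2
from plant import bot, get_image, camera_info, spotter
def K(ci):
    f=210/np.tan(np.radians(ci['vfov'])/2)
    return np.array([[f,0,ci['cx']],[0,f,ci['cy']],[0,0,1.]]),np.array(ci['dist'],float)
def ray(cam,px):
    ci=camera_info(cam);k,d=K(ci)
    u=cv2.undistortPoints(np.array(px,float).reshape(-1,1,2),k,d).reshape(-1,2)
    T=np.array(ci['cam_to_world'],float)
    dirs=np.c_[u[:,0],-u[:,1],-np.ones(len(u))]@T[:3,:3].T
    return T[:3,3],dirs
def at_z(cam,px,z):
    o,d=ray(cam,px); s=(z-o[2])/d[:,2]; return o+d*s[:,None]
def at_depth(cam,px,dep):
    o,d=ray(cam,px); return o+d*np.array(dep).reshape(-1,1)
def proj(cam,P):
    ci=camera_info(cam);k,d=K(ci);T=np.linalg.inv(np.array(ci['cam_to_world'],float))
    p=np.array(P,float).reshape(-1,3)@T[:3,:3].T+T[:3,3]; p=p*[1,-1,-1]
    return cv2.projectPoints(p,np.zeros(3),np.zeros(3),k,d)[0].reshape(-1,2)
def cloud(cam,dep):
    v,u=np.mgrid[0:420,0:560]
    P=at_depth(cam,np.c_[u.ravel(),v.ravel()],dep.ravel()).reshape(420,560,3); P[dep==0]=np.nan; return P
def save(n,im): cv2.imwrite('pics/'+n,im[...,::-1])
E
python3 - <<'E'
from h import *
for c in ['scene','top']:
    im,d=get_image(c); save(c+'0.png',im); np.savez(c+'0.npz',im=im,d=d)
    ci=camera_info(c); print(c,ci['vfov'],ci['dist'],np.round(ci['cam_to_world'],2).tolist())
    for l in ['holder','board','board_back','latch','latch_knob','polish_jar','hammer','bit_cup','notch']:
        try: print(l,[(np.round(r['pixel']).tolist(),round(r['p'],2)) for r in spotter.tip_of(c,l)],[(np.round(r['rect']).tolist(),round(r['p'],2)) for r in spotter.search_frame(c,l)])
        except Exception as e: print(l,e)
print(bot.read_time())
E
```

```text
pics
scene 45.89412347277728 [-0.12994275  0.          0.          0.          0.        ] [[0.09, -0.56, 0.82, 1476.7], [1.0, 0.07, -0.06, -4.66], [-0.02, 0.83, 0.56, 736.32], [0.0, 0.0, 0.0, 1.0]]
holder [([310.0, 271.0], 0.58)] [([270.0, 236.0, 347.0, 303.0], 0.76), ([244.0, 270.0, 266.0, 299.0], 0.6)]
board [([301.0, 244.0], 0.83), ([232.0, 216.0], 0.77), ([298.0, 202.0], 0.66)] [([280.0, 222.0, 326.0, 264.0], 0.91), ([272.0, 191.0, 328.0, 215.0], 0.76), ([201.0, 202.0, 260.0, 230.0], 0.72)]
board_back [([273.0, 206.0], 0.86), ([290.0, 226.0], 0.66), ([208.0, 212.0], 0.61)] [([271.0, 186.0, 329.0, 216.0], 0.81), ([203.0, 202.0, 259.0, 231.0], 0.8), ([277.0, 222.0, 322.0, 265.0], 0.58)]
latch it knows: bit_cup, board, board_back, hammer, holder, latch_knob, notch, polish_jar
latch_knob [([344.0, 247.0], 0.67)] [([325.0, 239.0, 345.0, 261.0], 0.61), ([271.0, 233.0, 346.0, 303.0], 0.61)]
polish_jar [([256.0, 297.0], 0.72)] [([245.0, 269.0, 266.0, 300.0], 0.66), ([325.0, 239.0, 345.0, 260.0], 0.22)]
hammer [([396.0, 246.0], 0.66)] [([376.0, 219.0, 436.0, 274.0], 0.87)]
bit_cup [([237
[... 624 characters left out ...]
.0, 227.0], 0.81), ([298.0, 294.0], 0.62)] [([319.0, 250.0, 409.0, 311.0], 0.98), ([219.0, 278.0, 303.0, 338.0], 0.84), ([242.0, 149.0, 294.0, 229.0], 0.59)]
latch it knows: bit_cup, board, board_back, hammer, holder, latch_knob, notch, polish_jar
latch_knob [([221.0, 144.0], 0.84)] [([211.0, 138.0, 236.0, 180.0], 0.66)]
polish_jar [([328.0, 127.0], 0.76)] [([316.0, 103.0, 345.0, 139.0], 0.76), ([338.0, 166.0, 370.0, 197.0], 0.66)]
hammer [([143.0, 192.0], 0.93)] [([109.0, 135.0, 159.0, 245.0], 0.85)]
bit_cup [([346.0, 186.0], 0.86)] [([339.0, 170.0, 368.0, 196.0], 0.69)]
notch [([262.0, 158.0], 0.97), ([347.0, 184.0], 0.24), ([326.0, 128.0], 0.18)] [([213.0, 108.0, 305.0, 240.0], 0.89)]
1.7
```

View pics/scene0.png

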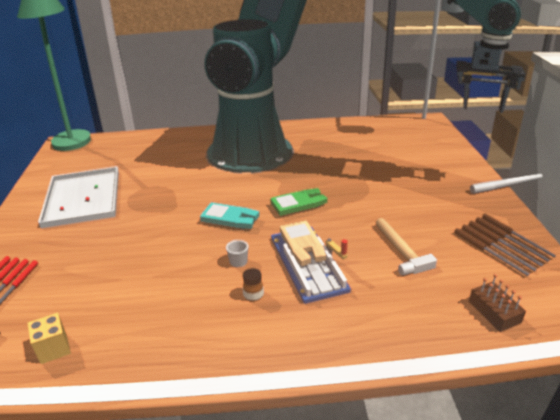

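Run:
```python
import cv2
i=cv2.imread('pics/top0.png')
cv2.imwrite('pics/topc.png',cv2.resize(i[90:350,95:425],None,fx=2.3,fy=2.3,interpolation=cv2.INTER_CUBIC))
```

```text
(no output)
```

View pics/topc.png

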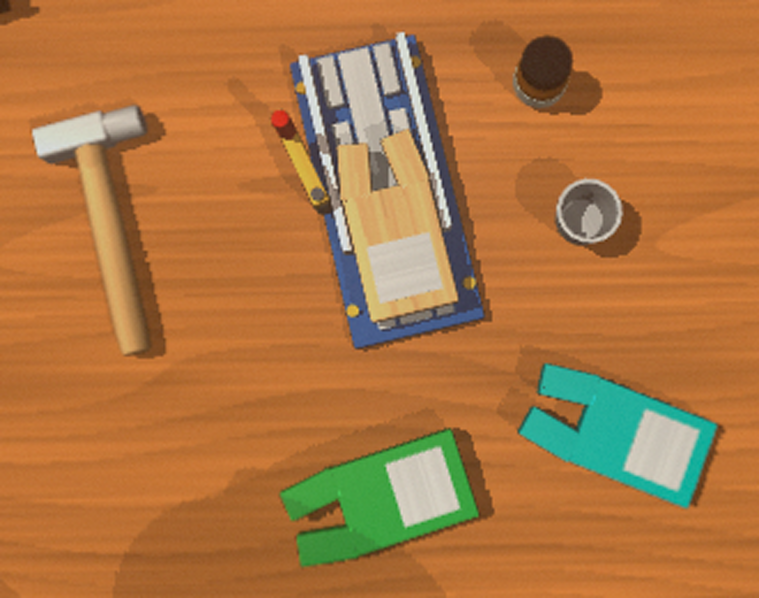

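The wooden board in the blue holder is at top pixel (270,195). The look-alikes are the green one at (257,305) and the turquoise one at (364,278), so I'm taking the wooden one. The latch knob is at (218,143), open. Next I measure poses from the top depth image.

```bash
cat > meas.py <<'E'
from h import *
z=np.load('top0.npz'); im,d=z['im'],z['d']; P=cloud('top',d)
hsv=cv2.cvtColor(im,cv2.COLOR_RGB2HSV)
roi=np.zeros((420,560),bool); roi[95:250,205:315]=1
print('bench z',np.nanmedian(P[250:280,200:300,2]))
Z=P[...,2]
def rect(m,name):
    n,l,s,_=cv2.connectedComponentsWithStats(m.astype(np.uint8))
    k=1+np.argmax(s[1:,4]); m=l==k
    q=P[m]; r=cv2.minAreaRect(q[:,:2].astype(np.float32)); print(name,m.sum(),np.round(r[0],1),np.round(r[1],1),round(r[2],2),'z',np.round(np.nanmedian(q[:,2]),1)); return m,q
zb=np.nanmedian(P[250:280,200:300,2])
wood=roi&(Z>zb+40)&(Z<zb+52); m,q=rect(wood,'board')
hold=roi&(Z>zb+7); rect(hold,'holder')
blue=roi&(hsv[...,0]>100)&(hsv[...,0]<130)&(hsv[...,1]>120); 
print('blue z',np.nanpercentile(P[blue][:,2],[10,50,90]))
r=cv2.minAreaRect(P[blue][:,:2].astype(np.float32)); print(r)
knob=roi&((hsv[...,0]<5)|(hsv[...,0]>174))&(hsv[...,1]>170); knob[:,240:]=0
print('knob px',knob.sum(),np.argwhere(knob).mean(0),np.nanmean(P[knob],0), P[knob][:,2])
E
python3 meas.py
```

```text
bench z 0.786805361399729
board 2787 [559.  105.5] [141.   70.8] 12.64 z 46.6
holder 7623 [593.2 121.5] [245.2 124.4] 12.12 z 35.2
blue z [13.03362731 14.66934826 16.14958135]
((594.4110107421875, 113.57463073730469), (239.91307067871094, 105.11143493652344), 12.011758804321289)
knob px 41 [141.26829268 216.2195122 ] [632.06691548 187.42329726  89.16121696] [88.48989336 89.68819715 88.32588083 89.01461132 90.01523602 89.50093297
 88.83042382 88.0973703  88.76284266 89.10284366 89.29525072 90.76904677
 90.05286339 89.17153755 88.97041819 89.35402439 89.76101485 89.86646402
 90.64548732 90.28165726 90.26053707 90.04171801 88.63820247 90.5059334
 89.05523148 87.12161416 89.74125856 88.94545614 89.66294661 89.58021847
 87.7939551  87.98392044 90.77880481 90.08731939 87.85392257 87.67423014
 86.40501459 88.69194223 89.29132358 89.79066672 87.709683  ]
```

```bash
cat >> h.py <<'E'
from scipy.spatial.transform import Rotation as R
PSI=np.radians(12.1); O=np.array([616.4,118.3])
def hw(x,y,z): c,s=np.cos(PSI),np.sin(PSI); return [O[0]+c*x-s*y,O[1]+s*x+c*y,z]
def wh(p): c,s=np.cos(PSI),np.sin(PSI); d=np.array(p[:2])-O; return np.array([c*d[0]+s*d[1],-s*d[0]+c*d[1]])
def down(a): # tool x at world yaw a
    c,s=np.cos(a),np.sin(a)
    q=R.from_matrix(np.array([[c,s,0],[s,-c,0],[0,0,-1.]])).as_quat(); return [q[3],q[0],q[1],q[2]]
E
python3 - <<'E'
from h import *
for c in ['top','scene']:
    im=np.load(c+'0.npz')['im'].copy(); im=cv2.resize(im,None,fx=3,fy=3)
    def poly(pts,col): 
        p=(proj(c,[hw(*q) for q in pts])*3+1).astype(np.int32); cv2.polylines(im,[p.reshape(-1,1,2)],True,col,1)
    poly([(-145,-54,14),(100,-54,14),(100,54,14),(-145,54,14)],(255,0,255))
    for s in(1,-1): poly([(-70,s*36.5,36),(95,s*36.5,36),(95,s*44.5,36),(-70,s*44.5,36)],(255,0,0))
    b=-58.8; poly([(b-70,-35,46),(b+70,-35,46),(b+70,35,46),(b-70,35,46)],(0,255,0))
    l=np.pi/6-.30; poly([(-25,52,54),(-25+56*np.cos(l),52+56*np.sin(l),89)],(0,255,255))
    ctr=(proj(c,[hw(-20,30,20)])[0]*3).astype(int)
    save('ov_%s.png'%c,im[ctr[1]-230:ctr[1]+230,ctr[0]-230:ctr[0]+230])
print(bot.read_tcp_pos(),[round(x,3) for x in bot.read_ee_rot()],bot.read_joint_pos(),bot.read_force(),bot.read_grip_width())
for a in np.radians([-90,-45,0,45,90,135,180]):
    j=bot.ik(hw(-160,0,120),down(a)); k=bot.ik(hw(30,80,120),down(a)); print(round(np.degrees(a)),None if j is None else round(j[5],2),None if k is None else round(k[5],2))
E
```

```text
[238.58409224 658.09902315 221.94315585] [np.float64(0.0), np.float64(0.819), np.float64(0.574), np.float64(0.0)] [ 1.18971433e+00  3.78885221e-01  1.73419787e+00 -2.33118742e-05
  1.02851326e+00 -3.33082595e-02] [-0.46431931  0.28588353  0.47053965] 91.32059907839026
-90 1.7 1.85
-45 0.92 1.06
0 0.13 0.28
45 -0.65 -0.51
90 -1.44 -1.29
135 -2.22 -2.08
180 -3.01 -2.86
```

View pics/ov_top.png

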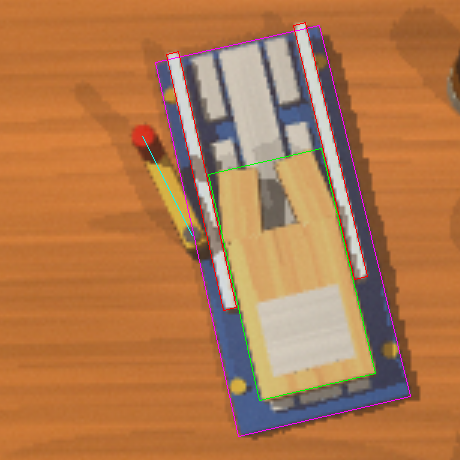

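View pics/ov_scene.png

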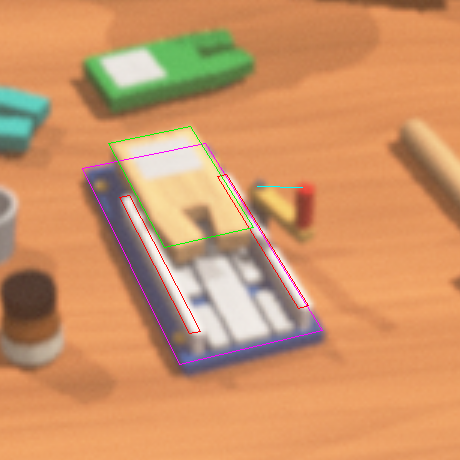

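Top view overlay fits within about 1 mm; the scene view agrees to about 4 mm. Now the push.

Run:
```python
from h import *
bot.set_gripper(0)
q=down(PSI-np.pi/2)
bot.goto(hw(-175,0,150),q)
bot.servo_line(hw(-175,0,38),v=120)
print(bot.read_time(),bot.read_force(),bot.read_grip_width(),bot.read_tcp_pos())
f0=np.array(bot.read_force())
r=bot.servo_line(hw(-138,0,38),v=25,threshold=4.5)
print(r,wh(bot.read_tcp_pos()),np.array(bot.read_force())-f0,bot.read_time())
im,d=get_image('top'); save('push1.png',im[90:260,190:330].repeat(4,0).repeat(4,1))
```

```text
6.3583 [-0.64440131  0.25871299  0.30763695] 0.5438203925419449 [445.68847887  81.70256653  38.49830893]
False [-1.38033372e+02 -9.55612848e-03] [ 0.14423151 -0.41017583 -1.27501468] 7.9917
```

View pics/push1.png

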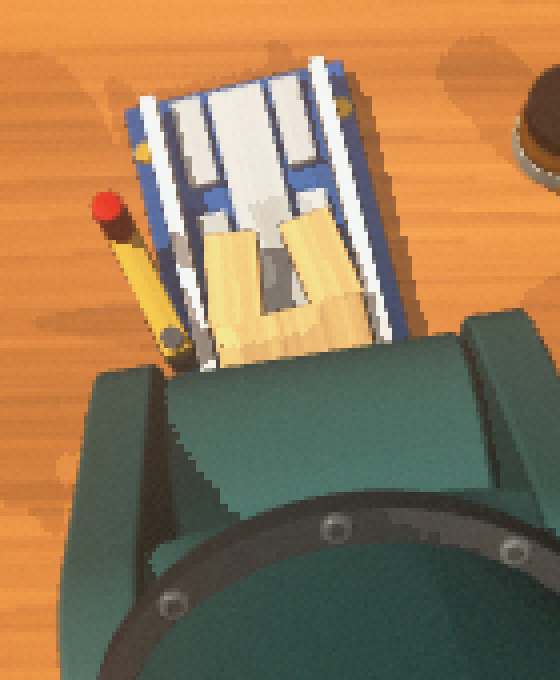

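The arm hides the board's back, but the prongs have moved forward by a few mm. Continuing the push.

Run:
```python
from h import *
f0=np.array(bot.read_force())
for x in [-120,-105,-98,-94,-91,-88,-85,-82]:
    r=bot.servo_line(hw(x,0,38),v=25,threshold=4.0)
    print(x,r,np.round(wh(bot.read_tcp_pos()),1),np.round(np.array(bot.read_force())-f0,2),round(bot.read_time(),2))
    if r: break
im,d=get_image('scene'); save('push2.png',im[180:320,220:400].repeat(4,0).repeat(4,1))
```

```text
-120 False [-119.9   -0. ] [ 1.58 -0.03  1.  ] 8.91
-105 False [-104.9   -0. ] [1.66 0.27 1.05] 9.66
-98 False [-97.7  -0. ] [ 1.17  0.31 -1.02] 10.09
-94 False [-93.7  -0. ] [ 1.17 -0.55  0.49] 10.4
-91 False [-90.8  -0. ] [ 1.36 -1.33  0.72] 10.67
-88 False [-87.7  -0. ] [ 1.53 -0.46  1.02] 10.93
-85 False [-84.8   0. ] [ 1.69 -0.6  -0.1 ] 11.2
-82 True [-84.5   0.1] [ 0.35 -0.34  1.35] 11.41
```

View pics/push2.png

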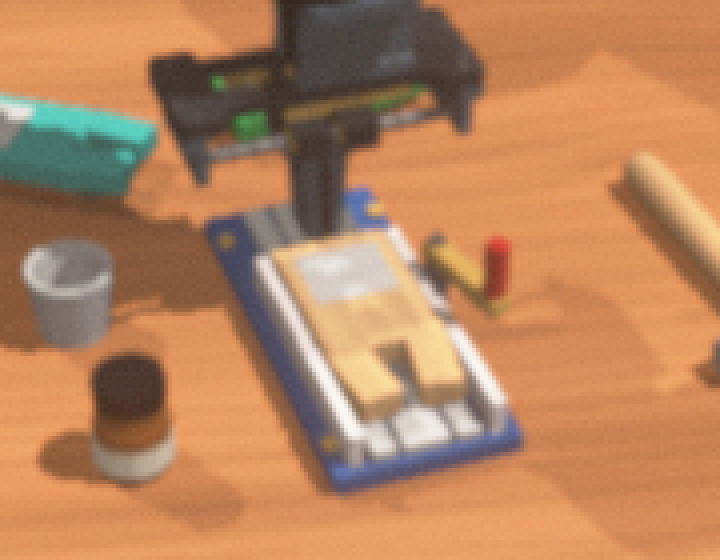

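The threshold tripped near the expected seat (x ≈ -85). I'll check the board height in depth.

Run:
```python
from h import *
z=np.load('scene0.npz'); P=cloud('scene',z['d'])
def st(P,tag,b):
    H=np.stack(wh_ for wh_ in []) if 0 else None
    c,s=np.cos(PSI),np.sin(PSI); dx=P[...,0]-O[0]; dy=P[...,1]-O[1]
    hx=c*dx+s*dy; hy=-s*dx+c*dy; Z=P[...,2]
    for n,(x0,x1,y0,y1) in dict(back=(b-55,b-20,-25,25),mid=(b-15,b+15,-25,25),bench=(-100,100,90,105)).items():
        m=(hx>x0)&(hx<x1)&(hy>y0)&(hy<y1); print(tag,n,m.sum(),np.round(np.nanmedian(Z[m]),2))
    m=(np.abs(hy)<33)&(Z>32)&(hx>0)&(hx<90); print('front hx',np.percentile(hx[m],[98,100]))
st(P,'start',-58.8)
for i in range(2):
    im,d=get_image('scene'); st(cloud('scene',d),'now',0)
```

```text
start back 210 46.26
start mid 175 46.0
start bench 296 0.73
front hx [15.32296323 16.77699717]
now back 1627 249.73
now mid 188 40.22
now bench 304 0.72
front hx [75.51242218 78.090509  ]
now back 1628 248.89
now mid 190 39.97
now bench 305 0.7
front hx [75.9100731  78.60850209]
```

Top is at 40 mm (it was 46), so the board is seated at about x +1 mm. Now back off and go for the latch.

```bash
cat >> h.py <<'E'
def lp(l,off,z,r=56):  # latch angle l, off = distance of tool centre behind knob
    ph=np.pi/6-l; return hw(-25+r*np.cos(ph)-off*np.sin(ph),52+r*np.sin(ph)+off*np.cos(ph),z)
def lq(l): return down(PSI+np.pi/6-l)
E
python3 - <<'E'
from h import *
bot.servo_line(hw(-110,0,38),v=60)
bot.servo_line(hw(-110,0,150),v=150)
bot.goto(lp(.3,42,150),lq(.3))
print(bot.read_joint_pos(),bot.read_time())
im,d=get_image('scene'); P=cloud('scene',d); save('l0.png',im[180:320,220:400].repeat(4,0).repeat(4,1))
c,s=np.cos(PSI),np.sin(PSI); dx=P[...,0]-O[0]; dy=P[...,1]-O[1]
hx=c*dx+s*dy; hy=-s*dx+c*dy; Z=P[...,2]
for x0 in (-65,-45,-10,30):
    m=(hx>x0)&(hx<x0+20)&(abs(hy)<28)&(Z>30)&(Z<60); print(x0,m.sum(),np.median(Z[m]))
E
```

```text
[ 3.16182789e-01  3.98073380e-01  1.86092938e+00 -2.46413910e-05
  8.83411868e-01 -1.17238232e-01] 14.475
-65 110 40.35757990818138
-45 131 40.507472347033286
-10 147 40.08862893879348
30 143 39.48639751753569
```

View pics/l0.png

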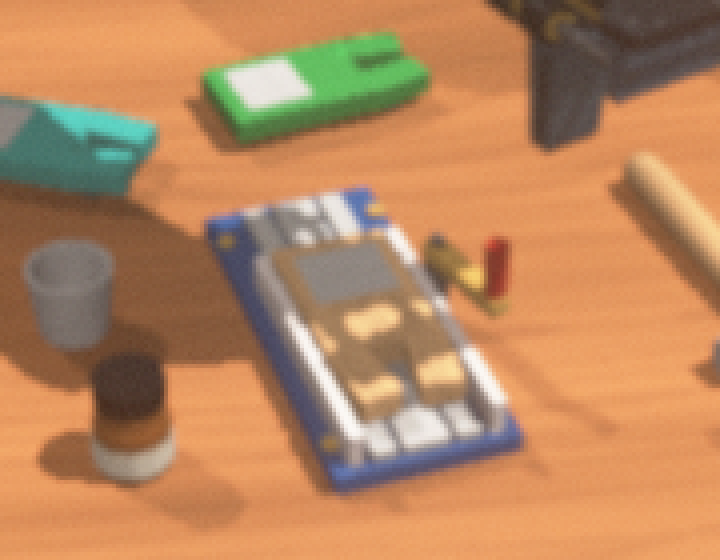

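Board flat and seated at 40 mm along its whole length; latch still open. Sweeping the latch.

Run:
```python
from h import *
bot.servo_line(lp(.3,42,68),v=120)
f0=np.array(bot.read_force())
r=bot.servo_line(lp(.3,24,68),v=40,threshold=6); print('approach',r,np.round(np.array(bot.read_force())-f0,2))
for l in np.arange(.42,2.0,.13):
    r=bot.servo_line(lp(l,23,68),rot=lq(l),v=40,threshold=8)
    print(round(l,2),r,np.round(np.array(bot.read_force())-f0,2),round(bot.read_time(),2))
    if r: break
im,d=get_image('scene'); save('l1.png',im[180:320,220:400].repeat(4,0).repeat(4,1))
```

```text
approach False [-1.22 -0.55 -0.41]
0.42 False [-0.79 -0.39  0.53] 16.32
0.55 False [-1.38 -0.35  0.05] 16.67
0.68 False [-1.85 -1.16 -0.02] 17.02
0.81 False [-1.25 -1.29  0.07] 17.37
0.94 False [-0.85  0.   -1.12] 17.72
1.07 False [-1.66  0.1   0.2 ] 18.07
1.2 False [-1.97 -1.48 -0.5 ] 18.42
1.33 False [-1.54 -1.3  -0.76] 18.77
1.46 False [-0.68 -0.77 -0.97] 19.12
1.59 False [-1.34 -0.92  0.53] 19.47
1.72 False [-0.39 -0.71  0.16] 19.82
1.85 False [-1.35 -0.05 -0.15] 20.17
1.98 False [-1.45 -0.95 -0.18] 20.52
```

View pics/l1.png

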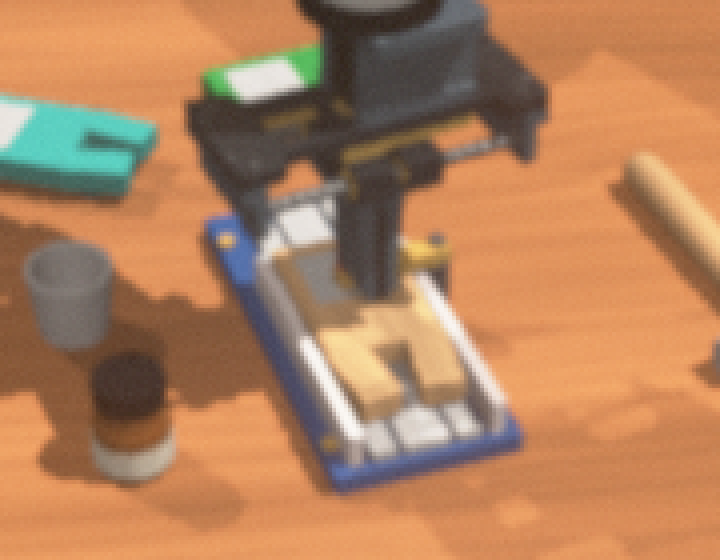

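The latch bar is swinging over the board ahead of the finger (brass at crop pixel (430,250)). Now finish the swing, back off, lift clear and check.

Run:
```python
from h import *
f0=np.array(bot.read_force())
for l in (2.04,2.09):
    r=bot.servo_line(lp(l,23,68),rot=lq(l),v=25,threshold=6)
    print(l,r,np.round(np.array(bot.read_force())-f0,2))
    if r: break
bot.servo_line(lp(2.09,38,68),v=60)
bot.servo_line(lp(2.09,38,180),v=150)
j=bot.read_joint_pos(); j=np.array(j); j[0]+=0.9; bot.goto_joints(j.tolist())
bot.dwell(.3)
for c in('top','scene'):
    im,d=get_image(c); np.savez(c+'1.npz',im=im,d=d)
    ctr=proj(c,[hw(-20,0,20)])[0].astype(int); w=75
    save('f_%s.png'%c,im[ctr[1]-w:ctr[1]+w,ctr[0]-w:ctr[0]+w].repeat(4,0).repeat(4,1)[:600])
    P=cloud(c,d); cc,s=np.cos(PSI),np.sin(PSI); dx=P[...,0]-O[0]; dy=P[...,1]-O[1]
    hx=cc*dx+s*dy; hy=-s*dx+cc*dy; Z=P[...,2]
    for x0 in (-65,0,30):
        m=(hx>x0)&(hx<x0+20)&(abs(hy)<28)&(Z>30)&(Z<60); print(c,x0,m.sum(),np.median(Z[m]))
    hsv=cv2.cvtColor(im,cv2.COLOR_RGB2HSV)
    k=((hsv[...,0]<5)|(hsv[...,0]>174))&(hsv[...,1]>170)&(Z>80)&(abs(hx)<80)&(abs(hy)<110)
    kx,ky=np.nanmedian(hx[k]),np.nanmedian(hy[k]); print('knob',k.sum(),kx,ky,'latch',np.pi/6-np.arctan2(ky-52,kx+25))
    if c=='top':
        m=(abs(hy)<34.5)&(Z>37)&(Z<44)&(abs(hx)<90)
        print('board x',np.nanpercentile(hx[m],[.5,99.5]),'y',np.nanpercentile(hy[m],[.5,99.5]))
    for l in('polish_jar','hammer','bit_cup'): print(l,[(np.round(r['pixel']).tolist(),round(r['p'],2)) for r in spotter.tip_of(c,l)][:1])
print(bot.read_time(),bot.read_tcp_pos())
```

```text
2.04 False [0.74 1.17 0.38]
2.09 False [-0.17  0.16 -0.29]
top -65 343 40.645882031261976
top 0 325 40.42109914047819
top 30 233 40.279981191674665
knob 43 -26.220761493763085 -4.297001098902778 latch 2.1160760123198212
board x [-66.67104818  72.63341793] y [-34.15844368  33.90137527]
polish_jar [([325.0, 127.0], 0.61)]
hammer [([143.0, 191.0], 0.77)]
bit_cup [([347.0, 188.0], 0.73)]
scene -65 84 40.50068894111013
scene 0 145 40.33883987211868
scene 30 144 39.389419782382106
knob 8 -20.013084236270892 -3.2511902178246372 latch 2.004380040580912
polish_jar [([254.0, 296.0], 0.8)]
hammer [([395.0, 243.0], 0.74)]
bit_cup [([236.0, 258.0], 0.75)]
25.1417 [299.4871537  566.04557035 179.10258517]
```

View pics/f_top.png

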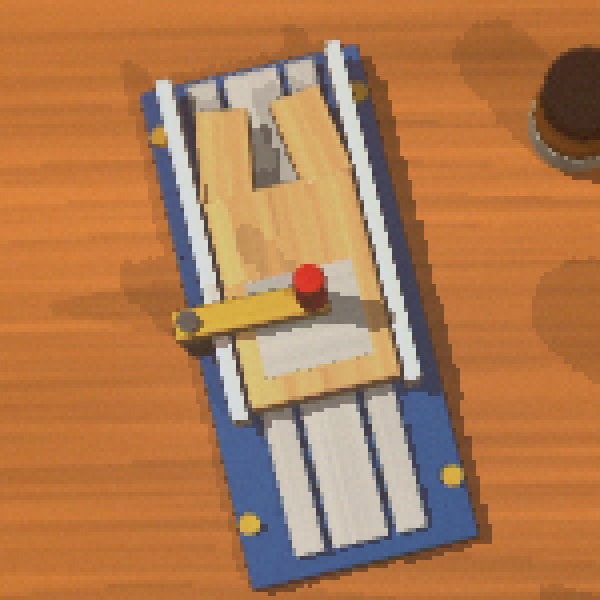

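View pics/f_scene.png

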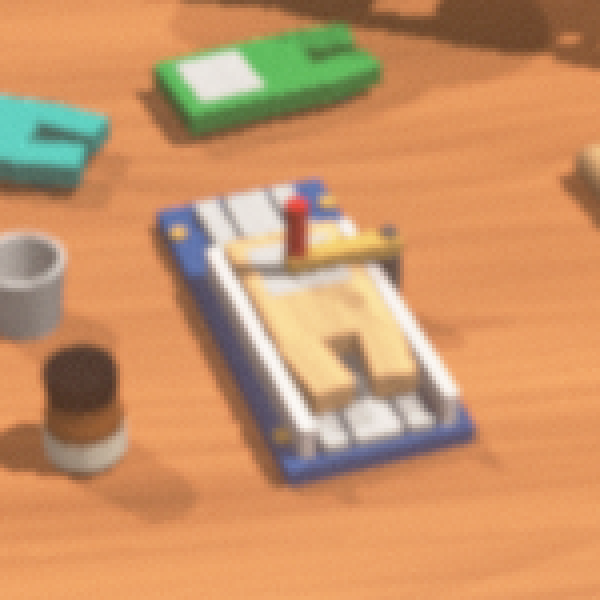

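Board seated at 40 mm, latch square across it (knob at crop (308,280) in the top view), hand clear. Handing in.

```bash
python3 -c "
from h import *
bot.finish_job()"
```

```text
the job is handed in; nothing more can be done
```

The bench pin is seated in its notches and the brass latch lies across it. I handed the job in at about 25 s of the 51 s allowed; no verdict is reported.

**What I did:** I pushed the pin about 60 mm along the holder with the closed fingertips on its back end, at about 1.5 N. The force stop tripped where the seat was expected. I then swept the latch round by its red knob, backed off, lifted and swung the arm well clear.

**Last checks:**
- **Board:** its top is at about 40 mm from back to front, down from 46 mm, so it sank 6 mm and lies flat. It sits about 2 to 3 mm past centre along the rails, within the 6 mm limit, and is centred across them.
- **Latch:** the top camera gives 2.12 rad. The scene camera gives about 2.00 from only 8 pixels. They disagree slightly, but both are above 1.85.
- **Jar, hammer and cup:** they show within about 3 pixels of where they started, which is about the networks' own error. The arm never went low near them.

**Calibration:** the two cameras disagreed by about 4 mm on the holder's position. I worked from the top one, where the measured sizes matched those given.

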